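# Open the bar clamp on the planter bench

### The arm

A 7-joint arm with a two-finger parallel gripper is mounted at the origin on the work surface. World frame = base frame: x ahead of the robot, y to its left, z up, the work surface at z = 0. Lengths are in m, angles in rad, forces in N, time in s.
With the tool pointing down it reaches from about 0.4 to 0.925 m from the base axis. Payload 5.6 kg.
Tool frame: the origin (TCP) lies on the centre line of the jaws, within the pads' length; the fingertips stand 25 mm ahead of it and the grasp point (between the pads) lies 6 mm ahead of it; z points along the fingers, y is the line along which they close (so a half turn about z gives the same grasp; the last joint's range is limited). The gripper opens to 85 mm and grips with 20 to 120 N. Pads are 22 mm wide; open, the fingers measure 114 mm over their backs; the gripper's body (76 mm by 85 mm) begins 54 mm behind the grasp point. The pads swing forward as they close: fully open they stand 13 mm farther back than shut.
Start: joints at [1.287, 0.468, -0.012, 1.603, 0.006, 1.071, -0.056], TCP at [0.155, -0.631, 0.256] pointing down, gripper open.
Joint ranges: [-2.53, 2.53], [-0.31, 2.02], [-1.57, 1.55], [0.28, 2.44], [-1.29, 4.43], [0.15, 1.84], [-2.92, 2.92]. Speed limits (rad/s): [2.57, 2.57, 3.14, 3.14, 3.14, 3.14, 3.14].

### API

Orientations are given as a unit quaternion [x, y, z, w].
In Python, from workcell import env gives the robot as it stands. The module is installed in compiled form; this text tells all that it offers.
- The arm moves only by the tool step_arm, never from a script. Its argument "steps" is one flat list of numbers, 7 for each row, row after row: the turn, a rotation vector about the tool's x, y, z in degrees, then the shift along the tool's x, y, z in m, then the closure, from 0 (fully open) to 1 (shut). In form: [rx, ry, rz, x, y, z, fingers, rx, ry, rz, x, y, z, fingers, ...]. A call has 1 to 12 rows; each row is the pose to reach, as a shift and turn from the pose commanded when the call began, along the tool's axes at that moment; what a row does not reach only later rows make up. A row lasts 1/12 s, in which the tool goes at most 41.7 mm and 7.16 degrees, less where a joint would pass 70% of its speed; a pose out of reach is approached as far as the arm can. A call with a gripper value outside its range is refused whole. The fingers move at their own pace and stop on an object; "squeeze" is the grip in N (left out, the last holds). Time passes only in rows, so rows that repeat a pose let the fingers close. It gives the time, the measured TCP pose, the force, the opening and the grip force at its end, in the units of the state.
- env.get_state(): the state, without advancing time (a new reading comes with each control period).
- env.grab_frame(name): name is "side" or "top" or "wrist"; returns a dict with "pixels" (420x560x3 uint8, blue, green, red), "fx", "fy", "cx", "cy" (pixels), "pose" (4x4, takes a point from camera to world coordinates); the wrist camera has in their place "mount" (4x4, takes a point from camera to tool coordinates, whose origin is the TCP and whose axes are the flange's). Camera axes: x right, y up, looking along -z (the intrinsics and any distortion apply to the point x, -y, -z); pixel columns grow to the right and rows downward; lengths in m; the calibration is good to about 2 mm. A picture is of the moment at which its call begins: read the wrist's pose just before it. There is no depth.
- env.sign_off(): hands the job in; it is judged then, once.
The state is a dict: "t": time; "joint_pos": joint angles; "qd": joint speeds; "joint_torque": joint torques, N m; "tool_pos": TCP position; "tool_rot": TCP orientation; "ft_force": force on the tool from outside, world axes, zero at the start; "moment": the same for the moment, N m; "opening": finger opening in m; "finger_force": force on a finger pad.
Only numpy, scipy, OpenCV 4.12 (cv2) and the standard library are available. Lean on these libraries where they do the work, as an engineer would, in place of code of your own. Each camera call takes 0.05 s, during which the arm holds its last target. There are 200 camera calls.

### The job

The glue has set and the clamp screw is already slackened: open the bar clamp to make room for the next, wider planter panel. Press down the thumb lever behind the sliding jaw to free its ratchet and, keeping it pressed, push the jaw away from the panel along the notched bar, all the way back to its end stop, then let go. Nothing is to be picked up; leave the wooden panel and the things lying around the clamp where they are.

Things in the scene. Friction and masses are not known exactly. Their poses are not given: they have to be found in the camera images.
- clamp: Plywood board (590 x 240 x 12 mm, fixed flat on the bench) carrying a bar clamp. Origin: underside of the board, under the bar's centre line. Its x axis runs along the bar from the screw head to the free end, the way the jaw opens; z up. Aluminium bar: x = -270 to +270 mm, 22 mm wide, top 54 mm above the bench, its top cut into ratchet teeth 8 mm apart, 3.5 mm deep, from x = +30 to +190 mm.
- screw_pad (a point): Face of the slackened screw's pad, at clamp x = -184 mm, 72 mm above the bench, on the far side of the panel from the sliding jaw. Behind it stand the fixed grey head (94 mm high, x = -269 to -235 mm) and a 110 mm tommy bar across the screw at x = -317 mm. Two wooden bearers, 55 mm high, lie either side of the bar under the panel. Nothing to do here.
- jaw (a joint): Grey sliding jaw astride the bar, 48 mm wide, 58 mm long, 95 mm high. Value in m: its clamping face is at clamp x = 0.006 + value; 0 nearest the screw, 0.150 fully open, hard against the end-stop pin. Starts at 0 to 0.024. The ratchet lets it close freely but blocks opening (after up to 8 mm of play) unless the lever is held down; then it slides with about 3 N and stays where it is left.
- lever (a joint): Steel thumb lever on the sliding jaw, in rad: 0 up, grows as the plate is pressed down, 0.24 its hard stop. Springs back when let go; at rest it reads 0 to 0.13, as its pawl sits on the teeth. Above about 0.14 the pawl is clear. Its pivot lies 50 mm behind the clamping face (clamp +x), 52 mm above the bench. Pressing mid-plate takes about 3 N at first, 6 N fully down.
- lever_pad (a point): Centre of the thumb plate's upper face: 80 mm behind the clamping face (clamp +x), 68 to 72 mm above the bench at rest, 64 mm fully pressed. The plate reaches 20 mm either way along the bar and is 42 mm wide; its far end (clamp +x) turns up into a lip 11 mm high, inner face 17 mm from this point, to push against. The only higher part near is the jaw's upright, 59 mm off towards the panel.
- panel: Loose edge-glued panel of three pale boards, 170 mm along clamp x, 220 mm across, 20 mm thick, lying flat on the bearers between the screw and the sliding jaw, top 75 mm above the bench. Origin: centre of its underside. Must stay where it lies.
- hammer: Hammer lying on the clamp board beside the bar, 250 mm long, wooden handle, up to 38 mm above the bench. Origin: middle of its length, at its underside. Leave alone.
- tape: Grey tape measure lying on the clamp board on the other side of the bar, 72 x 66 x 36 mm. Origin: centre of its underside. Leave alone.
- glue: White glue bottle, 60 mm diameter, 170 mm high, standing on the bench beside the panel. Origin: centre of its underside. Leave alone.
- conifer: Small dark plant pot, 90 mm diameter, 80 mm high, with a little evergreen shrub up to about 160 mm, standing on the bench beside the clamp board. Origin: centre of its underside. Leave alone.

How it is judged:
By the outcome, as a careful person would: the job done as asked, in the order asked, and still so for the second after the job is handed in, with the robot touching nothing.
It also fails if it takes over 35 s, if anything falls off the work surface, if the arm or the gripper's body presses on something with over 40 N, if the wrist force passes 120 N, or if a joint passes its speed limit or range.

## Working session

There is one attempt and no reset: what is moved stays moved. The work goes in short steps, Python scripts to look and compute and a tool call to move; the robot and the scene stay as the last step left them, time stands still between calls to the robot, and variables do not carry over. Pictures are saved under pics/ and viewed, at most 10 in all, crops included, and the job is handed in when it is done.

Besides the shell and the picture viewer there is one more tool, called after "Call:" in YAML: its name, and indented under it one key for each argument. step_arm: Moves the arm, as the interface text tells. Its arguments: {"type":"object","properties":{"steps":{"type":"array"},"squeeze":{"type":"number"}},"required":["steps"]}

```bash
mkdir -p pics
python3 - <<'E'
from workcell import env
import cv2,numpy as np
s=env.get_state(); print({k:np.round(v,3) for k,v in s.items()})
np.set_printoptions(suppress=True,precision=4)
for n in("side","top"):
    f=env.grab_frame(n); cv2.imwrite(f"pics/{n}1.png",f["pixels"]); print(n,[k for k in f],f["fx"],f["fy"],f["cx"],f["cy"]);print(f["pose"])
    print({k:v for k,v in f.items() if k not in("pixels","pose")})
E
```

```text
{'t': np.float64(0.0), 'joint_pos': array([ 1.287,  0.468, -0.012,  1.604,  0.006,  1.071, -0.056]), 'qd': array([ 0.001, -0.001, -0.001,  0.001, -0.   , -0.001,  0.001]), 'joint_torque': array([-1.0000e-03, -5.3239e+01,  2.1000e-02, -2.5130e+01,  1.1000e-02,
        8.0000e-03,  0.0000e+00]), 'tool_pos': array([ 0.155, -0.631,  0.255]), 'tool_rot': array([ 0.993,  0.12 , -0.   , -0.001]), 'ft_force': array([ 0.402, -0.186, -0.31 ]), 'moment': array([-0.018,  0.054, -0.046]), 'finger_force': np.float64(0.0), 'opening': np.float64(0.085)}
side ['pixels', 'fx', 'fy', 'cx', 'cy', 'pose'] 505.5112309802866 505.5112309802866 289.31188517538465 201.81223261614028
[[ 0.9757  0.1603 -0.1495  0.4385]
 [-0.2187  0.6665 -0.7127 -0.5301]
 [-0.0145  0.728   0.6854  0.7114]
 [ 0.      0.      0.      1.    ]]
{'fx': 505.5112309802866, 'fy': 505.5112309802866, 'cx': 289.31188517538465, 'cy': 201.81223261614028}
top ['pixels', 'fx', 'fy', 'cx', 'cy', 'pose'] 527.0791661929055 527.0791661929055 282.00301369397687 216.05414936156697
[[ 0.0248  0.9966 -0.0786  0.5122]
 [-0.9997  0.0244 -0.0062  0.1096]
 [-0.0042  0.0787  0.9969  0.9047]
 [ 0.      0.      0.      1.    ]]
{'fx': 527.0791661929055, 'fy': 527.0791661929055, 'cx': 282.00301369397687, 'cy': 216.05414936156697}
```

View pics/side1.png

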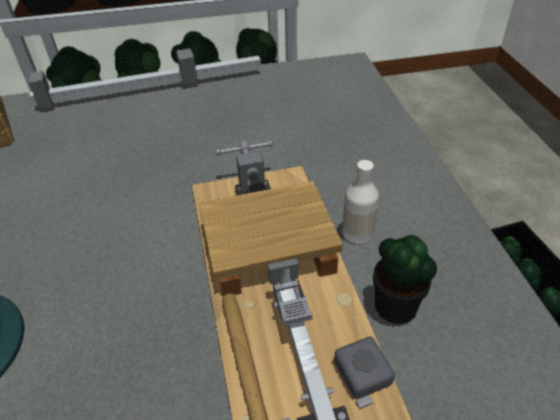

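View pics/top1.png

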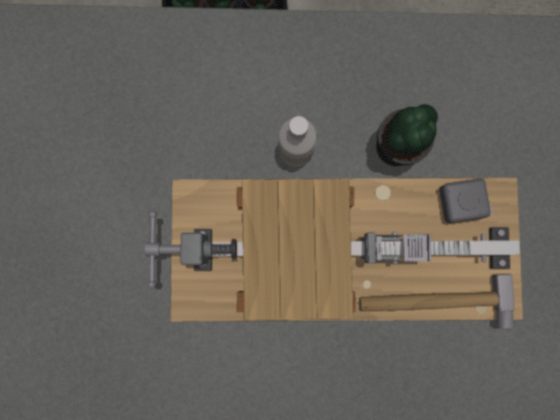

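The top view shows the bar running along image row ~248 (clamp x to the right, world −y), with the jaw upright at about (371,248) and the thumb plate at about (417,248). The hammer is at row 300, the tape measure at (466,200), and the plant at (405,135). I'll enlarge both views around the jaw.

Run:
```python
import cv2,numpy as np
a=cv2.imread("pics/top1.png")[215:280,345:525]; b=cv2.imread("pics/side1.png")[245:345,240:360]
a=cv2.resize(a,None,fx=4.4,fy=4.4,interpolation=cv2.INTER_CUBIC); b=cv2.resize(b,None,fx=5,fy=5,interpolation=cv2.INTER_CUBIC)
cv2.imwrite("pics/a.png",a);cv2.imwrite("pics/b.png",b)
```

```text
(no output)
```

View pics/a.png

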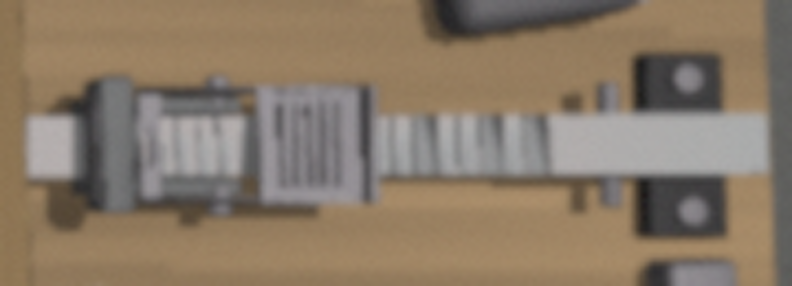

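View pics/b.png

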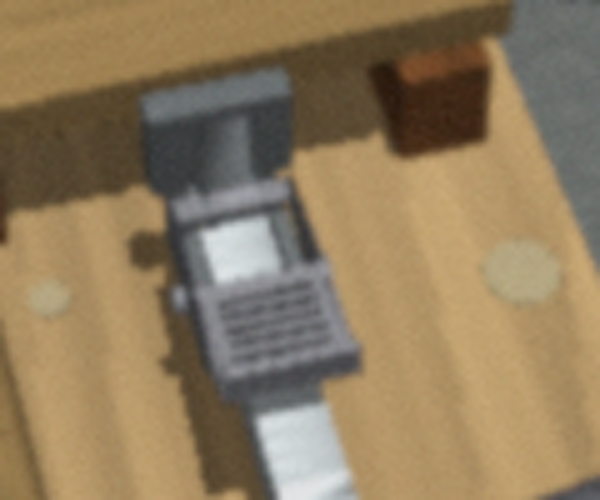

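The thumb plate spans crop columns 258–375 and rows 85–203, centred at about (315,144), with the lip at 362–375. The bar's free end is at (768,145). In the side crop the plate's near edge runs (190,285)–(327,265), and the lip top runs about (222,375)–(358,348).

```bash
cat > h.py <<'E'
import numpy as np
from scipy.spatial.transform import Rotation as R
T=(527.0792,282.003,216.054,np.array([[.0248,.9966,-.0786,.5122],[-.9997,.0244,-.0062,.1096],[-.0042,.0787,.9969,.9047]]))
S=(505.511,289.312,201.812,np.array([[.9757,.1603,-.1495,.4385],[-.2187,.6665,-.7127,-.5301],[-.0145,.728,.6854,.7114]]))
def pz(c,u,v,z):
    f,cx,cy,P=c; d=P[:,:3]@np.array([(u-cx)/f,-(v-cy)/f,-1]); return P[:,3]+d*(z-P[2,3])/d[2]
E
python3 - <<'E'
from h import *
np.set_printoptions(suppress=True,precision=4)
t=lambda x,y,z:pz(T,345+(x+.5)/4.4-.5,215+(y+.5)/4.4-.5,z)
s=lambda x,y,z:pz(S,240+(x+.5)/5-.5,245+(y+.5)/5-.5,z)
E1=t(768,145,.054);E0=t(33,148,.054);print("free end",E1,E0)
ax=(E1-E0)/np.linalg.norm(E1-E0);print("axis",ax)
for n,p in dict(padc=t(315,144,.071),plateL=t(258,144,.068),lip=t(375,144,.083),jawface=t(87,145,.095),upback=t(131,145,.095),pin=t(608,145,.03)).items():
    print(n,p,"clampx",.27-(E1-p)@ax)
for n,p in dict(c1=s(190,285,.068),c2=s(327,265,.068),l1=s(222,372,.083),l2=s(358,348,.083),jt=s(290,68,.095),jt2=s(142,95,.095)).items():print(n,p,.27-(E1-p)@ax)
b=[pz(T,*q,.012) for q in((172,179),(518,178),(521,320),(173,322))];print(b,np.mean(b,0))
E
```

```text
free end [ 0.5378 -0.2677  0.054 ] [0.53   0.0007 0.054 ]
axis [ 0.0288 -0.9996  0.    ]
padc [ 0.5336 -0.0981  0.071 ] clampx 0.10034782474664516
plateL [ 0.5332 -0.0784  0.068 ] clampx 0.08060629704222427
lip [ 0.5338 -0.1163  0.083 ] clampx 0.11852877801744488
jawface [ 0.5307 -0.0128  0.095 ] clampx 0.015004955860392521
upback [ 0.5311 -0.0281  0.095 ] clampx 0.03032130928432386
pin [ 0.537  -0.2183  0.03  ] clampx 0.22061957552713451
c1 [ 0.5124 -0.075   0.068 ] 0.0766656028414413
c2 [ 0.5552 -0.0774  0.068 ] 0.08028679392061683
l1 [ 0.5136 -0.1177  0.083 ] 0.11934655649527748
l2 [ 0.5542 -0.1187  0.083 ] 0.12156300609718179
jt [ 0.5572 -0.0199  0.095 ] 0.022824273706320952
jt2 [ 0.5092 -0.0199  0.095 ] 0.021482101740947
[array([0.6415, 0.3048, 0.012 ]), array([ 0.6575, -0.2856,  0.012 ]), array([ 0.4183, -0.2881,  0.012 ]), array([0.4003, 0.2931, 0.012 ])] [0.5294 0.006  0.012 ]
```

```bash
cat >> h.py <<'E'
def go(p,a=np.arcsin(.029)):
    from workcell import env
    s=env.get_state(); r=R.from_quat(s["tool_rot"]); g=R.from_matrix(np.array([[np.cos(a),np.sin(a),0],[np.sin(a),-np.cos(a),0],[0,0,-1]]))
    print("t",s["t"],"pos",np.round(s["tool_pos"],4),"F",np.round(s["ft_force"],2),"turn",np.round((r.inv()*g).as_rotvec(degrees=True),2),"shift",np.round(r.inv().apply(np.array(p)-s["tool_pos"]),4))
E
python3 -c "from h import *;go([.5336,-.0985,.150])"
```

```text
t 0.1 pos [ 0.1548 -0.6308  0.2554] F [ 0.1  -0.13 -0.76] turn [-0.09  0.02 12.13] shift [ 0.4947 -0.4265  0.1061]
```

Call:
step_arm:
  steps: [0,0,12.1,0.495,-0.4265,0.06,1,0,0,12.1,0.495,-0.4265,0.06,1,0,0,12.1,0.495,-0.4265,0.06,1,0,0,12.1,0.495,-0.4265,0.06,1,0,0,12.1,0.495,-0.4265,0.06,1,0,0,12.1,0.495,-0.4265,0.06,1,0,0,12.1,0.495,-0.4265,0.06,1,0,0,12.1,0.495,-0.4265,0.06,1,0,0,12.1,0.495,-0.4265,0.06,1,0,0,12.1,0.495,-0.4265,0.06,1,0,0,12.1,0.495,-0.4265,0.06,1,0,0,12.1,0.495,-0.4265,0.06,1]
  squeeze: 20

```text
t: 1.1
tool_pos: [0.4444, -0.2239, 0.2103]
tool_rot: [1.0, 0.015, -0.0, 0.0]
ft_force: [1.3, -1.3, -0.1]
opening: 0.0002
finger_force: 0.0
```

```bash
python3 -c "from h import *;go([.5336,-.0985,.125])"
```

```text
t 1.1 pos [ 0.4444 -0.2239  0.2103] F [ 1.27 -1.26 -0.1 ] turn [0.01 0.01 0.02] shift [ 0.0929 -0.1227  0.0853]
```

Call:
step_arm:
  steps: [0,0,0,0.093,-0.1227,0.06,1,0,0,0,0.093,-0.1227,0.06,1,0,0,0,0.093,-0.1227,0.06,1,0,0,0,0.093,-0.1227,0.06,1,0,0,0,0.093,-0.1227,0.06,1,0,0,0,0.093,-0.1227,0.06,1]

```text
t: 1.6
tool_pos: [0.5332, -0.0974, 0.1491]
tool_rot: [1.0, 0.017, -0.001, -0.001]
ft_force: [-0.3, -1.1, 0.1]
opening: 0.0001
finger_force: 0.0
```

Run:
```python
from h import *;go([.5336,-.0985,.105])
from workcell import env
import cv2
a=env.grab_frame("side")["pixels"][225:345,230:370]
b=env.grab_frame("wrist");print(b["fx"],b["cx"],b["cy"],b["mount"])
cv2.imwrite("pics/c.png",cv2.resize(a,None,fx=5,fy=5,interpolation=2));cv2.imwrite("pics/d.png",b["pixels"])
```

```text
t 1.6 pos [ 0.5332 -0.0974  0.1491] F [-0.26 -1.12  0.11] turn [-0.09  0.14  0.33] shift [0.0004 0.0012 0.0441]
373.31475754921064 276.0980507272663 214.19638641477263 [[ 3.84178615e-04  9.57727702e-01  2.87676037e-01  7.38856277e-02]
 [ 9.99999619e-01 -1.42532097e-04 -8.60939043e-04  7.16304827e-04]
 [-7.83542102e-04  2.87676258e-01 -9.57727392e-01 -1.18291508e-01]
 [ 0.00000000e+00  0.00000000e+00  0.00000000e+00  1.00000000e+00]]
```

View pics/c.png

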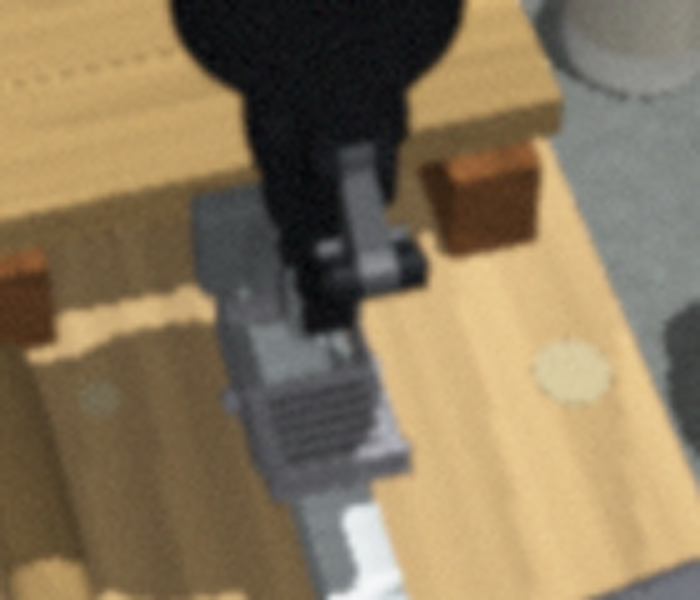

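View pics/d.png

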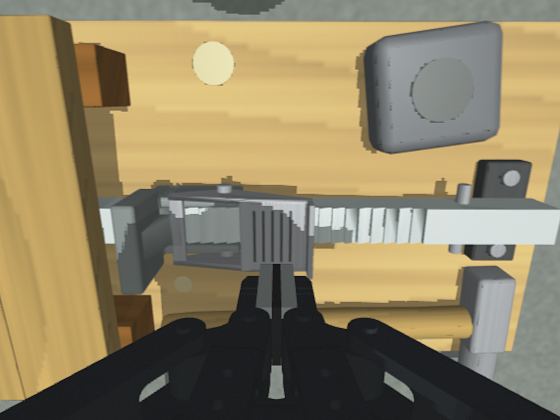

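The fingertips (wrist view columns 258–293) sit centred over the plate (240–305) with the lip just right of them. I'll go down now.

Call:
step_arm:
  steps: [0,0,0,0,0.001,0.025,1,0,0,0,0,0.001,0.04,1,0,0,0,0,0.001,0.045,1,0,0,0,0,0.001,0.048,1,0,0,0,0,0.001,0.051,1,0,0,0,0,0.001,0.054,1,0,0,0,0,0.001,0.054,1]

```text
t: 2.28
tool_pos: [0.5333, -0.1017, 0.0969]
tool_rot: [1.0, 0.015, 0.0, 0.0]
ft_force: [0.4, 0.2, 1.3]
opening: -0.0
finger_force: 0.0
```

Call:
step_arm:
  steps: [0,0,0,0,-0.002,0.002,1,0,0,0,0,-0.002,0.004,1,0,0,0,0,-0.002,0.006,1,0,0,0,0,-0.002,0.006,1]

```text
t: 2.62
tool_pos: [0.5337, -0.1004, 0.0915]
tool_rot: [1.0, 0.014, 0.001, 0.001]
ft_force: [-2.0, -2.3, 6.4]
opening: 0.0002
finger_force: 3.4
```

Call:
step_arm:
  steps: [0,0,0,0,0,0.002,1,0,0,0,0,0,0.004,1,0,0,0,0,0,0.004,1,0,0,0,0,0,0.004,1]

```text
t: 2.95
tool_pos: [0.5339, -0.1006, 0.0893]
tool_rot: [1.0, 0.014, 0.001, 0.001]
ft_force: [-5.9, -3.1, 20.3]
opening: -0.0002
finger_force: 10.0
```

Call:
step_arm:
  steps: [0,0,0,0,0.003,-0.0005,1,0,0,0,0,0.006,-0.001,1,0,0,0,0,0.01,-0.001,1,0,0,0,0,0.015,-0.001,1,0,0,0,0,0.02,-0.001,1,0,0,0,0,0.026,-0.001,1,0,0,0,0,0.032,-0.001,1,0,0,0,0,0.038,-0.001,1,0,0,0,0,0.044,-0.001,1,0,0,0,0,0.05,-0.001,1]

```text
t: 3.78
tool_pos: [0.5352, -0.148, 0.0896]
tool_rot: [1.0, 0.015, 0.001, -0.0]
ft_force: [-4.2, 4.1, 13.8]
opening: -0.0003
finger_force: 6.4
```

Run:
```python
from h import *;go([.5378,-.235,.0893])
from workcell import env
import cv2
a=env.grab_frame("side")["pixels"][245:420,230:430]
b=env.grab_frame("wrist")["pixels"][100:320,60:560]
cv2.imwrite("pics/e.png",np.vstack([cv2.resize(a,(400,350)),cv2.resize(b,(400,176))]))
```

```text
t 3.7833 pos [ 0.5352 -0.148   0.0896] F [-4.24  4.11 13.82] turn [-0.04 -0.06  0.1 ] shift [-0.0001  0.087   0.0002]
```

View pics/e.png

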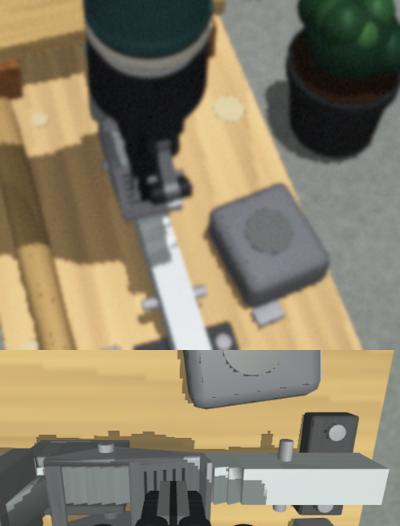

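The jaw is sliding with the plate held down, at about 4 N along the bar. I'll keep pushing.

Call:
step_arm:
  steps: [0,0,0,0,0.006,0,1,0,0,0,0,0.012,0,1,0,0,0,0,0.018,0,1,0,0,0,0,0.024,0,1,0,0,0,0,0.03,0,1,0,0,0,0,0.036,0,1,0,0,0,0,0.042,0,1,0,0,0,0,0.048,0,1,0,0,0,0,0.054,0,1,0,0,0,0,0.06,0,1,0,0,0,0,0.066,0,1,0,0,0,0,0.072,0,1]

```text
t: 4.88
tool_pos: [0.538, -0.2206, 0.0886]
tool_rot: [1.0, 0.015, 0.001, -0.0]
ft_force: [-0.4, 4.2, 8.3]
opening: -0.0004
finger_force: 5.1
```

Call:
step_arm:
  steps: [0,0,0,0,0.003,0,1,0,0,0,0,0.006,0,1,0,0,0,0,0.009,0,1,0,0,0,0,0.012,0,1,0,0,0,0,0.012,0,1]

```text
t: 5.3
tool_pos: [0.5384, -0.2335, 0.0887]
tool_rot: [1.0, 0.015, 0.001, 0.0]
ft_force: [0.9, 1.3, 7.1]
opening: -0.0001
finger_force: 4.7
```

Call:
step_arm:
  steps: [0,0,0,0,0.002,0.0005,1,0,0,0,0,0.004,0.0005,1,0,0,0,0,0.006,0.0005,1,0,0,0,0,0.006,0.0005,1]

```text
t: 5.63
tool_pos: [0.5386, -0.2394, 0.0885]
tool_rot: [1.0, 0.015, 0.001, 0.0]
ft_force: [-1.0, 1.9, 9.2]
opening: 0.0002
finger_force: 5.8
```

Call:
step_arm:
  steps: [0,0,0,0,0.002,0,1,0,0,0,0,0.004,0,1,0,0,0,0,0.006,0,1,0,0,0,0,0.006,0,1]

```text
t: 5.97
tool_pos: [0.5388, -0.2454, 0.0885]
tool_rot: [1.0, 0.015, 0.001, 0.0]
ft_force: [-0.7, 1.5, 9.3]
opening: 0.0
finger_force: 5.8
```

Run:
```python
from h import *
from workcell import env
import cv2
a=env.grab_frame("top")["pixels"][200:290,330:530]
b=env.grab_frame("wrist")["pixels"][100:320,60:560]
cv2.imwrite("pics/f.png",np.vstack([cv2.resize(a,(600,270)),cv2.resize(b,(600,264))]))
```

```text
(no output)
```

View pics/f.png

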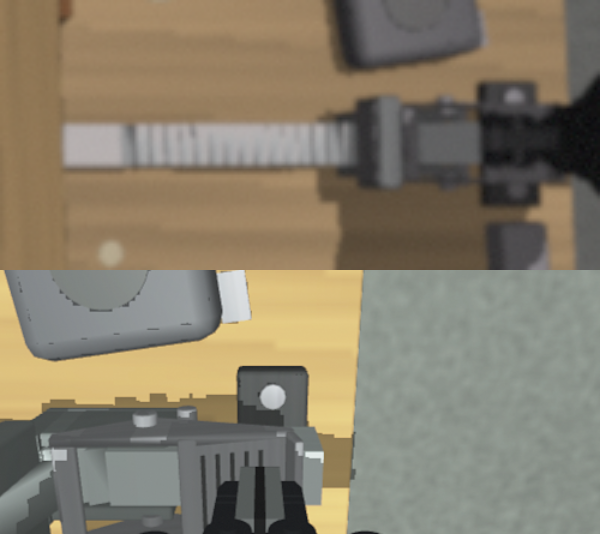

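The jaw face is now near top-image column 449, about 130 mm along, so it's at or close to the end stop. The tip isn't yet firmly on the lip, so I'll push until the force rises.

Call:
step_arm:
  steps: [0,0,0,0,0.002,0,1,0,0,0,0,0.004,0,1,0,0,0,0,0.006,0,1,0,0,0,0,0.006,0,1]

```text
t: 6.4
tool_pos: [0.5389, -0.2468, 0.0882]
tool_rot: [1.0, 0.016, 0.0, -0.002]
ft_force: [-1.8, 11.6, 11.6]
opening: 0.0001
finger_force: 9.2
```

Call:
step_arm:
  steps: [0,0,0,0,0.003,0,1,0,0,0,0,0.006,0,1,0,0,0,0,0.006,0,1]

```text
t: 6.65
tool_pos: [0.5391, -0.2478, 0.0879]
tool_rot: [1.0, 0.018, -0.001, -0.006]
ft_force: [-3.4, 21.7, 15.1]
opening: -0.0002
finger_force: 15.0
```

Call:
step_arm:
  steps: [0,0,0,0,-0.004,0,1,0,0,0,0,-0.008,0,1,0,0,0,0,-0.009,-0.002,1,0,0,0,0,-0.009,-0.006,1,0,0,0,0,-0.009,-0.012,1,0,0,0,0,-0.009,-0.025,1,0,0,0,0,-0.009,-0.05,1,0,0,0,0,-0.009,-0.09,1,0,0,0,0,-0.009,-0.13,1]

```text
t: 7.4
tool_pos: [0.5361, -0.2492, 0.2174]
tool_rot: [1.0, 0.014, -0.002, -0.0]
ft_force: [1.1, -0.3, 0.4]
opening: -0.0002
finger_force: 0.0
```

Call:
step_arm:
  steps: [0,0,0,-0.04,0.04,0,1,0,0,0,-0.07,0.07,0,1,0,0,0,-0.1,0.1,0,1,0,0,0,-0.12,0.13,0,1,0,0,0,-0.14,0.16,0,1,0,0,0,-0.16,0.19,0,1,0,0,0,-0.16,0.19,0,1]

```text
t: 7.98
tool_pos: [0.3749, -0.4524, 0.2173]
tool_rot: [1.0, 0.008, -0.002, 0.003]
ft_force: [-1.0, -0.5, -0.1]
opening: 0.0002
finger_force: 0.0
```

Run:
```python
from h import *
from workcell import env
import cv2
f=env.grab_frame("top")["pixels"];a=f[215:280,345:525]
cv2.imwrite("pics/g.png",np.vstack([cv2.resize(f,(400,300)),cv2.resize(a,(792,286),interpolation=2)[:,:400]*0,]) if 0 else np.vstack([cv2.resize(a,(792,286),interpolation=2),cv2.resize(f[120:340,130:560],(792,314))[:, :]])[:600])
```

```text
(no output)
```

View pics/g.png

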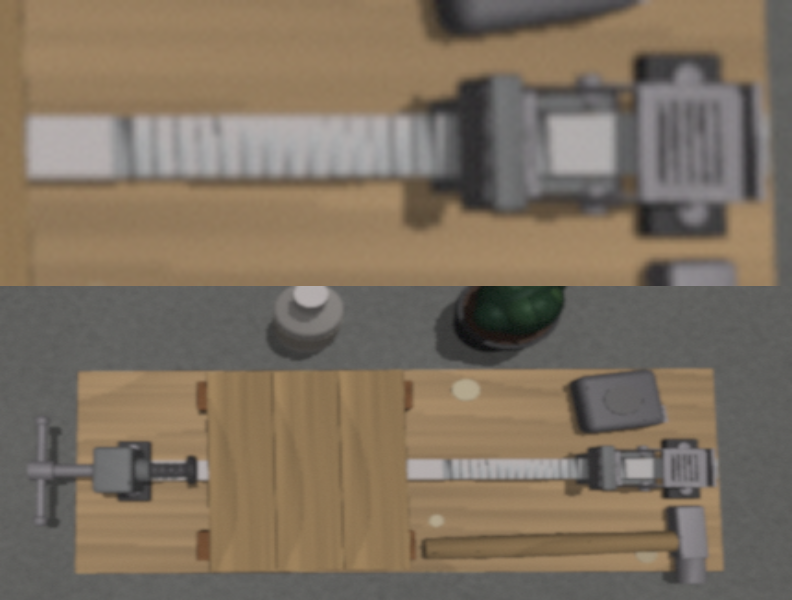

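The plate has moved from crop column 258 to 638, about 137 mm, so the jaw is against its pin. The lever is up, and the panel, tape, hammer, glue and plant haven't moved.

```bash
python3 -c "from workcell import env;print(env.sign_off())"
```

```text
the job is handed in; nothing more can be done
None
```

I pressed the lever down and, holding it, pushed the jaw about 137 mm back until it hit its end stop, then let go. In the final top view nothing else had moved, and the job is handed in.

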